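Unsnap and remove a roller-drive guard

ROBOT

A 7-joint arm with a two-finger parallel gripper is mounted at the origin on a cart in front of the work surface, level with it; the furniture and walls round the work are solid. World frame = base frame: x ahead of the robot, y to its left, z up, the work surface at z = 0. Lengths are in m, angles in rad, forces in N, time in s.
With the tool pointing down it reaches from about 0.425 to 0.925 m from the base axis. Payload 6.8 kg.
Tool frame: the origin (TCP) lies midway between the tips of the shut fingers; the grasp point (between the pads) lies 19 mm behind it; z points along the fingers, y is the line along which they close (so a half turn about z gives the same grasp; the last joint's range is limited). The gripper opens to 88 mm and grips with 3 to 60 N. Pads are 20 mm wide; open, the fingers measure 115 mm over their backs; the gripper's body (75 mm by 178 mm) begins 61 mm behind the grasp point.
Start: joints at [1.171, 0.477, 0.022, 1.555, -0.011, 1.109, -0.083], TCP at [0.194, -0.646, 0.223] pointing down, gripper open.
Joint ranges: [-2.96, 2.96], [-0.34, 2.1], [-1.41, 1.46], [0.24, 2.44], [-1.37, 4.51], [0.17, 1.92], [-2.96, 2.96]. Speed limits (rad/s): [2.39, 2.39, 3.14, 3.14, 3.14, 3.14, 3.14].

INTERFACE

Orientations are given as a unit quaternion [x, y, z, w].
In Python, from station import ctrl, snapshot, order, find_in, trace gives the robot as it stands.
- The arm moves only by the shell command python3 -m creep 'ROWS' [FORCE]. ROWS is JSON, a list of rows, each a list of 5 numbers: the shift along the world's x, y, z each as a share of 0.5 m, from -1 to 1, then the turn about the world's z as a share of pi/4 rad, from -1 to 1, then the opening, from 0 (shut) to 1 (fully open). In form: [[dx, dy, dz, spin, hand], ...]. A call has 1 to 12 rows; each row is the pose to reach, as a shift and turn from the pose commanded when the call began; what a row does not reach only later rows make up. A row lasts 1/10 s, in which the tool goes at most 50 mm and 8.59 degrees, less where a joint would pass 70% of its speed; a pose out of reach is approached as far as the arm can. A call with a number of a shift or a turn outside -1 to 1 is refused whole. A call with a gripper value outside its range is refused whole. The fingers move at their own pace and stop on an object; FORCE is the grip in N (left out, the last holds). Time passes only in rows, so rows that repeat a pose let the fingers close. It gives the time, the measured TCP pose, the force, the opening and the grip force at its end, in the units of the state.
- ctrl.read_state(): the state, without advancing time (a new reading comes with each control period).
- snapshot(name): name is "scene" or "top" or "wrist"; returns a dict with "frame" (400x640x3 uint8, blue, green, red), "camera_matrix" (3x3 intrinsics, pixels), "k1" (the pictures are not rectified: a ray, as slopes to the right and down, at radius r is drawn at 1 + k1 r^2 times it, then the intrinsics apply), "camera_from_world" (4x4, takes a point from world to camera coordinates). Camera axes: x right, y down, z forward; pixel columns grow to the right and rows downward; lengths in m; the calibration is good to about 2 mm. A picture is of the moment at which its call begins. There is no depth.
- order.close_job(): hands the job in; it is judged then, once.
Trained networks look in the newest picture that a camera, given by its name, has taken for a name from the list of things; names that differ only in an ending like _2 or _b are one class to them, and where a whole thing is asked for, a point or a joint stands for the part that bears it (a point fixed in the world has none). Each returns a list of dicts, best first, with "p" (0 to 1); they miss things now and then, are a little off and sometimes report something else, mostly with a low value. They report only what shows in the picture. A call takes as long as a camera call.
- find_in(label, camera): "extent" ([left, top, width, height] in pixels, round what is visible of it).
- trace(label, camera): "pixels" (400x640 bool, what is visible of it) and "extent" ([left, top, width, height] in pixels, round what is visible of it).
The state is a dict: "time_s": time; "joint_pos": joint angles; "joint_velocities": joint speeds; "joint_efforts": joint torques, N m; "ee_pos": TCP position; "orientation": TCP orientation; "contact_force": force on the tool from outside, world axes, zero at the start; "torque": the same for the moment, N m; "finger_gap": finger opening in m; "grasp_force": force on a finger pad.
Only numpy, scipy, OpenCV 4.12 (cv2) and the standard library are available. Lean on these libraries where they do the work, as an engineer would, in place of code of your own. Each camera call takes 0.05 s, during which the arm holds its last target. There are 200 camera calls.

TASK

The guard over the small roller drive has to come off for service. Squeeze the sprung tab on its side inward, only just far enough to free it from its catch (the catch's setting differs from unit to unit, so feel for it; tugging hard on a caught tab or ramming it against the stop behind it cracks it), and lift the guard straight off. Set it down gently, not dropped, the right way up on the middle of the black rubber mat, and leave the other things on the bench alone.

Things in the scene. Friction and masses are not known exactly. Their poses are not given: they have to be found in the camera images.
- box: Grey painted drive housing fixed to the bench: open tray, two steel rollers inside. Origin on the bench under the fitted guard's origin; z up; -x is the tab side. Walls 26 mm high round the guard's lower edge: x -23..34, y -55..55 mm; 5 mm high feet out to y +-68 mm; a 38 mm wide pocket for the catch, 26 mm high, out to x = -57 mm.
- pocket (a point): Fixed point over the middle of the pocket at its rim (x -45, z 26 mm in the housing's frame). In it sits the steel catch: a lip over the tab's foot and a stop post behind the foot. Its setting along x is unknown: the tab comes free when pressed in 1 to 8.5 mm (1 mm more or less by the guard's play) and meets the stop 1.5 mm later. Over 7 N between tab and catch cracks the tab.
- cover: Grey plastic guard: cap 56 mm high, 0.11 to 0.19 kg with tab, slots in its top. Origin at the height of its lower edge, 10 mm above the bench when fitted, above the housing's origin, same axes. Shell x -18..29, y -50..50 mm; the tab stands out at -x. About 1 mm play sideways and upward. Its lower 16 mm sit inside the housing: lift straight up by over 20 mm. Stands flat on its lower edge.
- back_wall (a point): Point on the outer face of the guard's flat back wall, opposite the tab (x 29, z 37 mm in the guard's frame). Tab and back wall are pinched together from above, 58 mm apart at rest. The wall does not give: to keep the guard from being pushed against the housing, the middle of the grasp must move to +x by half of what the tab is pressed.
- tab: Sprung snap tab carried by the guard; origin and axes as the guard's when released. Ribbed plate 22 mm wide, 5 mm thick, outer face at x = -29 mm, z 4..50 mm (z 17..50 mm stands above the housing's walls). Moves to +x against a spring: 4 N at the start, 0.3 N more per mm, travel 11 mm. Its foot (z 4..10 mm) reaches out to x = -39 mm, 1 mm under the lip of the catch.
- tab_face (a point): Point on the tab's outer face where it is squeezed, 37 mm above the guard's lower edge (47 mm above the bench when fitted); moves with the tab.
- mat: Black rubber mat fixed on the bench, 140 x 170 x 5 mm; origin under its centre, so its top is 5 mm above the origin.
- pliers: Red-handled pliers, 173 x 57 x 12 mm, lying on the bench; leave alone.
- box_small: Small brown cardboard box, 63 x 89 x 61 mm; leave alone.
- bush_brass: Flanged brass bush, 41 mm across, 35 mm high; leave alone.
- screwdriver: Screwdriver with red handle, 226 x 30 x 30 mm, lying on the bench beyond the work; leave alone.

How it is judged:
By the outcome, as a careful person would: the job done as asked, in the order asked, and still so for the second after the job is handed in, with the robot touching nothing.
It also fails if it takes over 72 s, if anything falls off the work surface, if the arm or the gripper's body presses on something with over 40 N, if the wrist force passes 120 N, or if a joint passes its speed limit or range.

## Working session

There is one attempt and no reset: what is moved stays moved. The work goes in short steps, Python scripts to look and compute and a shell command to move; the robot and the scene stay as the last step left them, time stands still between calls to the robot, and variables do not carry over. Pictures are saved under pics/ and viewed, at most 10 in all, crops included, and the job is handed in when it is done.

```bash
mkdir -p pics; ls; python3 - <<'E'
from station import ctrl,snapshot,find_in
import cv2
s=ctrl.read_state();print({k:s[k] for k in('time_s','ee_pos','orientation','finger_gap')})
for c in("scene","top"):
    d=snapshot(c);cv2.imwrite(f"pics/{c}0.png",d["frame"]);print(c,d["camera_matrix"],d["k1"],d["camera_from_world"])
    for l in("cover","mat","tab","box","pliers","box_small","bush_brass"):
        print(l,[(r["extent"],round(r["p"],2)) for r in find_in(l,c)[:2]])
E
```

```text
pics
{'time_s': 0.0, 'ee_pos': array([ 0.19402422, -0.64588835,  0.2217049 ]), 'orientation': array([ 9.89371271e-01,  1.45408668e-01, -1.85686004e-04, -8.79476770e-04]), 'finger_gap': 0.0879446447023175}
scene [[430.84933085   0.         325.61388404]
 [  0.         430.84933085 197.65963963]
 [  0.           0.           1.        ]] 0.017538243211381307 [[-0.76010041 -0.6497023   0.01158872  0.43827994]
 [-0.3097989   0.34664814 -0.88535852  0.18671205]
 [ 0.57120225 -0.67655154 -0.46476445  1.10479511]
 [ 0.          0.          0.          1.        ]]
cover [([383.4, 172.1, 13.0, 19.5], 0.61), ([295.2, 209.8, 68.9, 36.9], 0.16)]
mat [([296.2, 211.4, 65.9, 37.0], 0.78)]
tab []
box [([381.4, 187.5, 28.7, 15.7], 0.66)]
pliers [([242.5, 254.0, 63.9, 35.1], 0.65), ([383.4, 174.4, 16.5, 21.4], 0.48)]
box_small [([387.4, 149.6, 17.9, 23.4], 0.64)]
bush_brass [([213.9, 283.9, 13.7, 20.0], 0.78)]
top [[471.61238662   0.         323.13078798]
 [  0.         471.61238662 207.95166691]
 [  0.           0.           1.        ]] 0.004111862271525552 [[-4.43620851e-04 -9.99944268e-01  1.05482267e-02  7.24478224e-02]
 [-9.96552637e-01 -4.33032060e-04 -8.29617606e-02  5.31340222e-01]
 [ 8.29617047e-02 -1.05486667e-02 -9.96496905e-01  1.59731828e+00]
 [ 0.00000000e+00  0.00000000e+00  0.00000000e+00  1.00000000e+00]]
cover [([385.8, 221.7, 30.4, 24.5], 0.77)]
mat [([285.9, 207.2, 54.4, 48.3], 0.67)]
tab []
box [([379.9, 234.7, 30.2, 18.5], 0.69), ([183.7, 234.7, 10.4, 8.6], 0.59)]
pliers [([207.3, 235.0, 50.8, 16.8], 0.85)]
box_small [([438.8, 190.0, 31.3, 21.8], 0.8)]
bush_brass []
```

```bash
cat > h.py <<'E'
import numpy as np,cv2
def ray(d,uv):
    K=d["camera_matrix"];q=np.array([(uv[0]-K[0,2])/K[0,0],(uv[1]-K[1,2])/K[1,1]]);p=q.copy()
    for _ in range(10): p=q/(1+d["k1"]*(p@p))
    T=d["camera_from_world"];R=T[:3,:3];return -R.T@T[:3,3],R.T@np.array([p[0],p[1],1])
def at_z(d,uv,z):
    o,v=ray(d,uv);return (o+v*(z-o[2])/v[2])[:2]
def proj(d,P):
    T=d["camera_from_world"];c=np.atleast_2d(P)@T[:3,:3].T+T[:3,3];s=c[:,:2]/c[:,2:]
    s=s*(1+d["k1"]*(s**2).sum(1,keepdims=True));K=d["camera_matrix"];return s@K[:2,:2].T+K[:2,2]
E
python3 - <<'E'
from station import snapshot,trace
from h import *
d=snapshot("top");f=d["frame"]
for l,z in(("cover",.066),("mat",.005),("box",.026)):
    for r in trace(l,"top")[:1]:
        ys,xs=np.nonzero(r["pixels"]);print(l,r["extent"],r["p"],at_z(d,(xs.mean(),ys.mean()),z))
cv2.imwrite("pics/topc.png",cv2.resize(f[160:300,170:490],None,fx=2.5,fy=2.5,interpolation=cv2.INTER_CUBIC))
d=snapshot("scene")
cv2.imwrite("pics/scenec.png",cv2.resize(d["frame"][130:310,190:430],None,fx=3.2,fy=3.2,interpolation=cv2.INTER_CUBIC))
E
```

```text
cover [384.2, 221.7, 33.0, 25.5] 0.78 [ 0.44125142 -0.18191543]
mat [284.1, 208.0, 55.4, 47.8] 0.82 [0.45573995 0.11376974]
box [380.5, 217.4, 35.1, 34.7] 0.66 [ 0.42089515 -0.18073016]
```

View pics/topc.png

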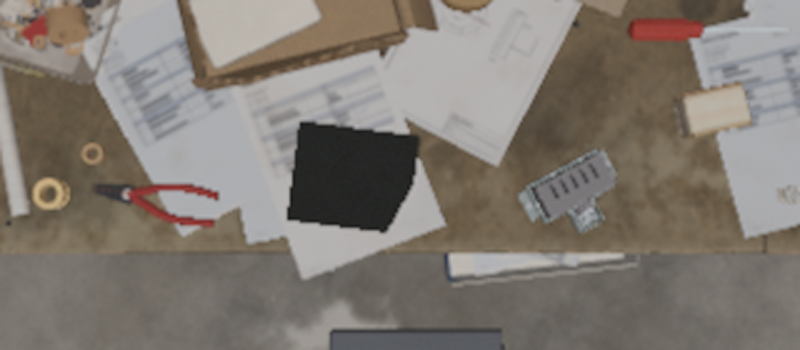

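View pics/scenec.png

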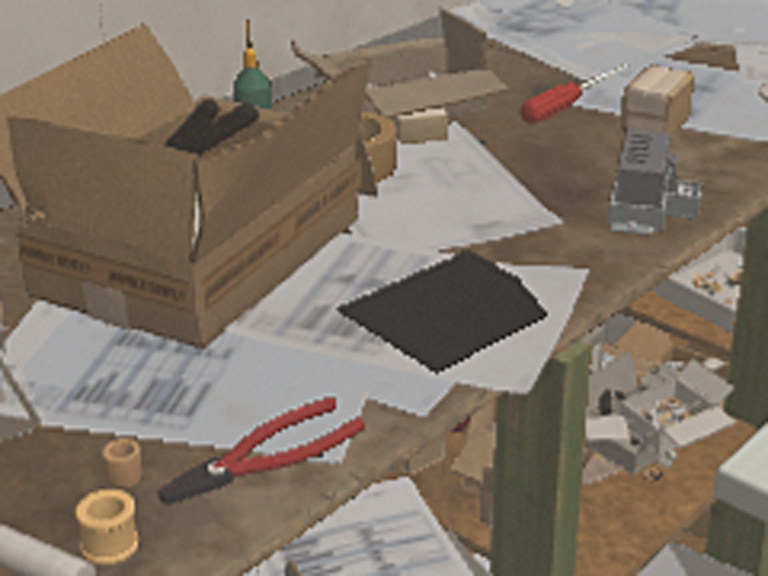

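The top crop shows the guard at about (570,185), with its tab side facing down-right (yaw ≈ 26°). The mat is at (353,176). The brown box, at (715,110), is well clear. I'll go above the guard first.

```bash
python3 -m creep '[[0.48,0.93,0,1,1],[0.48,0.93,0,1,1],[0.48,0.93,0,1,1],[0.48,0.93,0,1,1],[0.48,0.93,0,1,1],[0.48,0.93,0,1,1],[0.48,0.93,0,1,1],[0.48,0.93,0,1,1],[0.48,0.93,0,1,1],[0.48,0.93,0,1,1],[0.48,0.93,0,1,1],[0.48,0.93,0,1,1]]'
python3 -m creep '[[0,0,0,1,1],[0,0,0,1,1],[0,0,0,1,1],[0,0,0,1,1],[0,0,0,1,1],[0,0,0,1,1]]'
python3 -m creep '[[0,0,0,0.2,1],[0,0,0,0.2,1],[0,0,0,0.2,1]]'
python3 - <<'E'
from station import ctrl,snapshot,trace
from h import *
print(ctrl.read_state())
d=snapshot("wrist");cv2.imwrite("pics/w1.png",d["frame"])
print(d["camera_matrix"],d["k1"],d["camera_from_world"])
for l in("cover","tab","box","tab_face","back_wall","pocket"):
    for r in trace(l,"wrist")[:1]: print(l,r["extent"],r["p"])
E
```

```text
time_s: 2.25
ee_pos: [0.4361, -0.1778, 0.2232]
orientation: [0.857, 0.516, 0.001, 0.0]
contact_force: [-0.7, -0.3, -0.1]
finger_gap: 0.0879
grasp_force: 0.0
time_s: 2.85
ee_pos: [0.4335, -0.183, 0.2226]
orientation: [0.596, 0.803, -0.0, -0.0]
contact_force: [-0.3, 0.5, 0.0]
finger_gap: 0.0879
grasp_force: 0.0
time_s: 3.15
ee_pos: [0.4338, -0.1824, 0.2227]
orientation: [0.534, 0.845, -0.0, -0.0]
contact_force: [0.4, 0.2, 0.1]
finger_gap: 0.088
grasp_force: 0.0
{'time_s': 3.15, 'joint_pos': array([ 0.7443715 ,  0.17983457, -0.53069404,  1.99804433,  0.10869425,
        0.99082304,  0.6049847 ]), 'joint_velocities': array([-0.00831998,  0.00028953, -0.00223407,  0.00080207, -0.00083517,
       -0.00019292, -0.00962712]), 'joint_efforts': array([ 1.27282315e-01, -3.46567833e+01, -2.14411341e+00, -2.52958131e+01,
       -1.94144784e-02,  5.91663946e-02,  2.47439789e-01]), 'ee_pos': array([ 0.43378237, -0.18242173,  0.22265104]), 'orientation': array([ 5.34072584e-01,  8.45438621e-01, -1.14128637e-04, -4.44319930e-06]), 'contact_force': array([0.40522866, 0.20572641, 0.09939828]), 'torque': array([-0.01965298, -0.10546696,  0.03293332]), 'grasp_force': 0.0, 'finger_gap': 0.08800724373928448}
[[336.73932763   0.         321.93462683]
 [  0.         336.73932763 197.0782828 ]
 [  0.           0.           1.        ]] -0.05633631100977666 [[ 9.03181916e-01  4.29257409e-01 -7.09342175e-04 -3.12775674e-01]
 [ 4.13714642e-01 -8.70036022e-01  2.68099824e-01 -3.70759369e-01]
 [ 1.14466683e-01 -2.42436378e-01 -9.63390877e-01  2.96121401e-01]
 [ 0.00000000e+00  0.00000000e+00  0.00000000e+00  1.00000000e+00]]
cover [293.8, 125.1, 62.5, 109.0] 0.62
tab [295.2, 167.1, 8.3, 28.0] 0.72
box [270.2, 109.8, 87.2, 103.9] 0.67
tab_face [291.6, 169.9, 13.1, 24.2] 0.56
back_wall [293.4, 126.4, 63.6, 106.8] 0.98
```

View pics/w1.png

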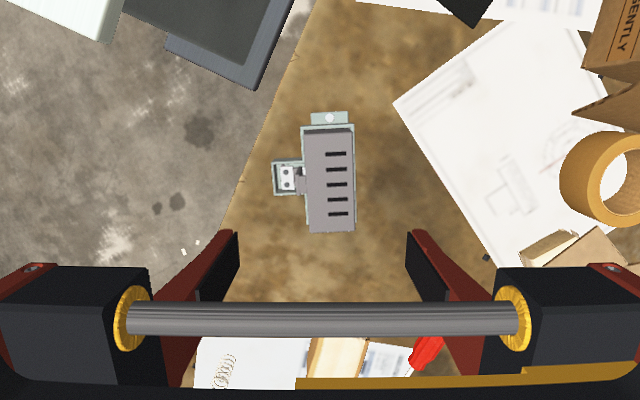

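The wrist view shows the guard upright at about (330,180), its tab facing left at (299,181) and the pocket at (287,178). Next I'll fit the guard pose to the masks.

```bash
cat > fit.py <<'E'
from station import ctrl,snapshot,trace
from h import *
from scipy.optimize import minimize
def hull(d,p,z0,z1,base=(-.018,.029,-.050,.050)):
    x0,x1,y0,y1=base;c,s=np.cos(p[2]),np.sin(p[2])
    P=[(p[0]+c*x-s*y,p[1]+s*x+c*y,z) for x in(x0,x1) for y in(y0,y1) for z in(z0,z1)]
    return cv2.convexHull(proj(d,np.array(P)).astype(np.float32))
def fit(d,m,p0,z0,z1,base=(-.018,.029,-.050,.050)):
    m=m.astype(np.uint8)*255;S=8
    def cost(q):
        h=hull(d,np.array(p0)+np.array(q)*[.01,.01,.1],z0,z1,base);a=np.zeros(m.shape,np.uint8)
        # antialiased
        cv2.fillPoly(a,[np.round(h*256).astype(np.int32)],255,cv2.LINE_AA,8)
        return np.abs(a.astype(float)-m).sum()/m.sum()
    r=minimize(cost,[0,0,0],method="Nelder-Mead",options=dict(initial_simplex=[[0,0,0],[.6,0,0],[0,.6,0],[0,0,.6]],xatol=.01,fatol=1e-4))
    return np.array(p0)+r.x*[.01,.01,.1],r.fun
E
python3 - <<'E'
from fit import *
d=snapshot("wrist");r=trace("cover","wrist")[0]
p,c=fit(d,r["pixels"],[.435,-.182,np.radians(26)],.026,.066);print("w",p,np.degrees(p[2]),c)
f=d["frame"].copy();cs,_=cv2.findContours(r["pixels"].astype(np.uint8),0,1)
o=cv2.resize(f[90:260,230:400],None,fx=3.5,fy=3.5)
cv2.drawContours(o,[((k-[230,90])*3.5).astype(int) for k in cs],-1,(0,0,255),1)
for z0,z1,col in((.026,.066,(0,255,0)),(.0659,.066,(255,0,0))):
    cv2.polylines(o,[((hull(d,p,z0,z1).reshape(-1,1,2)-[230,90])*3.5).astype(int)],True,col,1)
cv2.imwrite("pics/w2.png",o)
t=trace("tab","wrist")
c,s=np.cos(p[2]),np.sin(p[2])
if t: print("tab",t[0]["extent"],t[0]["p"])
print(proj(d,[[p[0]-c*.029-s*y,p[1]-s*.029+c*y,.06] for y in(-.011,.011)]))
d=snapshot("top");m=trace("mat","top")[0]
print("mat",fit(d,m["pixels"],[.456,.114,0],0,.005,(-.07,.07,-.085,.085)))
E
```

```text
w [ 0.43627026 -0.18473682  0.49964323] 28.627448316936878 0.09217925702391049
tab [293.1, 165.7, 7.6, 29.7] 0.79
[[294.61878474 196.32577485]
 [292.9837879  174.77507954]]
mat (array([ 0.45478181,  0.11321094, -0.11450214]), np.float64(0.07527371989081201))
```

View pics/w2.png

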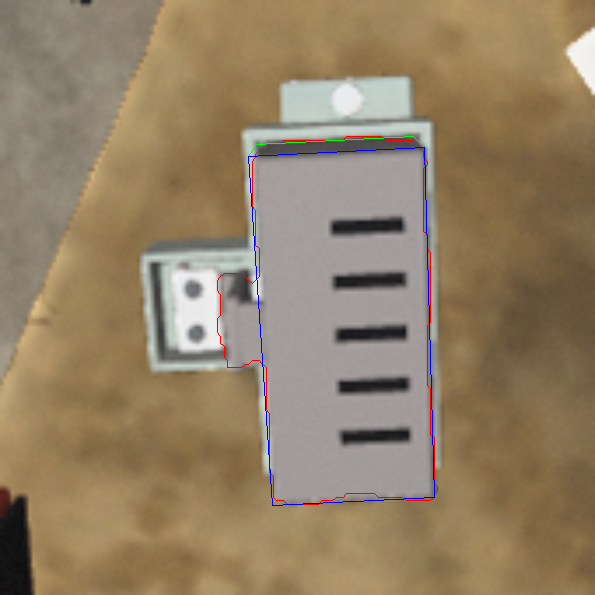

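The fitted outline matches: guard at (0.436,-0.185), yaw about 28.5°. I'll align, come down halfway and look again.

```bash
python3 -m creep '[[0.005,-0.004,-0.1,0.07,1],[0.005,-0.004,-0.2,0.07,1],[0.005,-0.004,-0.2,0.07,1],[0.005,-0.004,-0.2,0.07,1],[0.005,-0.004,-0.2,0.07,1]]' 3
python3 - <<'E'
from fit import *
s=ctrl.read_state();q=s["orientation"];print(s["ee_pos"],np.degrees(2*np.arctan2(q[1],q[0]))-90)
d=snapshot("wrist");r=trace("cover","wrist")[0]
p,c=fit(d,r["pixels"],[.436,-.184,.497],.026,.066);print("w",p,np.degrees(p[2]),c,r["extent"])
cs,_=cv2.findContours(r["pixels"].astype(np.uint8),0,1)
o=cv2.resize(d["frame"][100:400,200:460],None,fx=2,fy=2)
cv2.drawContours(o,[((k-[200,100])*2).astype(int) for k in cs],-1,(0,0,255),1)
for z0,z1,col in((.026,.066,(0,255,0)),(.0659,.066,(255,0,0))):
    cv2.polylines(o,[((hull(d,p,z0,z1).reshape(-1,1,2)-[200,100])*2).astype(int)],True,col,1)
cv2.imwrite("pics/w3.png",o)
E
```

```text
time_s: 4.25
ee_pos: [0.4384, -0.1838, 0.1249]
orientation: [0.509, 0.861, 0.0, 0.002]
contact_force: [0.2, 0.6, 1.1]
finger_gap: 0.0878
grasp_force: 0.0
[ 0.43837061 -0.18382084  0.12492971] 28.86574196169741
w [ 0.43534386 -0.18386153  0.49790921] 28.528096492924533 0.08685890794674034 [282.3, 128.4, 84.6, 149.8]
```

View pics/w3.png

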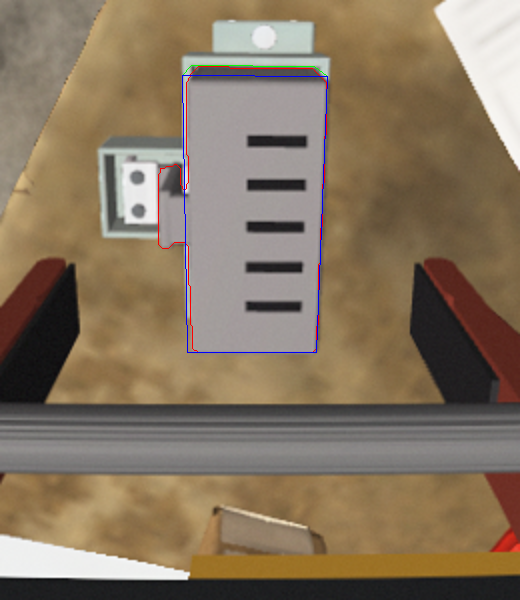

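The fit is dragged about 1 mm toward the tab, so I'll shift slightly and descend to the squeeze height. Then I'll close at 3 N, which is below the 4 N spring preload.

```bash
python3 -m creep '[[-0.003,-0.001,-0.08,0,1],[-0.003,-0.001,-0.14,0,1],[-0.003,-0.001,-0.17,0,1],[-0.003,-0.001,-0.19,0,1],[-0.003,-0.001,-0.19,0,1],[-0.003,-0.001,-0.19,0,1],[-0.003,-0.001,-0.19,0,1]]' 3
python3 -m creep '[[0,0,0,0,0.75],[0,0,0,0,0.75],[0,0,0,0,0.75],[0,0,0,0,0.75]]' 3
python3 -m creep '[[0,0,0,0,0.72],[0,0,0,0,0.7],[0,0,0,0,0.68],[0,0,0,0,0.66],[0,0,0,0,0.64],[0,0,0,0,0.64],[0,0,0,0,0.64]]' 3
```

```text
time_s: 5.05
ee_pos: [0.4362, -0.1844, 0.0289]
orientation: [0.509, 0.861, 0.0, 0.001]
contact_force: [-0.5, 0.9, 0.4]
finger_gap: 0.0877
grasp_force: 0.0
time_s: 5.45
ee_pos: [0.4352, -0.184, 0.0278]
orientation: [0.509, 0.861, 0.0, 0.0]
contact_force: [0.6, 0.4, 1.0]
finger_gap: 0.0659
grasp_force: 0.0
time_s: 6.15
ee_pos: [0.4357, -0.1838, 0.0278]
orientation: [0.508, 0.861, 0.0, 0.0]
contact_force: [2.0, 1.2, -0.9]
finger_gap: 0.0582
grasp_force: 3.0
```

Both pads touch at a 58.2 mm gap with the tab unpressed. I'll nudge the centre, press 0.7 mm with an 8 N cap, and feel the force.

```bash
python3 -m creep '[[0.001,0.0005,0,0,0.652],[0.0015,0.0007,0,0,0.652],[0.0015,0.0007,0,0,0.652],[0.0015,0.0007,0,0,0.652],[0.0015,0.0007,0,0,0.652]]' 8
cat > r.py <<'E'
from station import ctrl
import numpy as np
s=ctrl.read_state();p=s["ee_pos"];F=s["contact_force"];u=np.array([.878,.478,0])
print("t %.2f gx %.2f z %.2f mm Fx %.1f Fy %.1f Fz %.1f gap %.2f grip %.2f"%(s["time_s"],1e3*(p@u),1e3*p[2],F@u,F@[-.478,.878,0],F[2],1e3*s["finger_gap"],s["grasp_force"]))
E
python3 r.py
for i in 1 2 3; do python3 -m creep '[[0,0,0,0,0.652]]' >/dev/null; python3 r.py; done
```

```text
time_s: 6.65
ee_pos: [0.436, -0.1837, 0.0278]
orientation: [0.509, 0.861, 0.0, 0.0]
contact_force: [0.9, 1.0, 0.8]
finger_gap: 0.0573
grasp_force: 5.1
t 6.65 gx 295.06 z 27.75 mm Fx 1.3 Fy 0.5 Fz 0.8 gap 57.33 grip 5.08
t 6.75 gx 295.05 z 27.74 mm Fx 2.4 Fy 1.5 Fz 2.7 gap 57.47 grip 5.08
t 6.85 gx 295.06 z 27.72 mm Fx 2.2 Fy -0.9 Fz 3.5 gap 57.56 grip 5.09
t 6.95 gx 295.04 z 27.71 mm Fx 1.9 Fy -0.1 Fz 1.8 gap 57.25 grip 5.10
```

```bash
python3 -m creep '[[0.001,0.0005,0,0,0.652],[0.001,0.0005,0,0,0.652],[0.001,0.0005,0,0,0.652],[0.001,0.0005,0,0,0.652]]' >/dev/null;python3 r.py
for i in 1 2 3; do python3 -m creep '[[0,0,0,0,0.652]]' >/dev/null; python3 r.py; done
echo lift; python3 -m creep '[[0,0,0.001,0,0.652],[0,0,0.002,0,0.652],[0,0,0.002,0,0.652],[0,0,0.002,0,0.652],[0,0,0.002,0,0.652]]' >/dev/null;python3 r.py
for i in 1 2 3; do python3 -m creep '[[0,0,0,0,0.652]]' >/dev/null; python3 r.py; done
```

```text
t 7.35 gx 295.12 z 27.63 mm Fx 0.2 Fy -0.5 Fz 3.5 gap 57.30 grip 3.96
t 7.45 gx 295.15 z 27.63 mm Fx -0.4 Fy -0.5 Fz 3.9 gap 57.08 grip 3.80
t 7.55 gx 295.15 z 27.65 mm Fx -0.3 Fy -0.4 Fz 4.2 gap 57.19 grip 3.63
t 7.65 gx 295.17 z 27.63 mm Fx -1.8 Fy 0.2 Fz 3.4 gap 57.27 grip 3.47
lift
t 8.15 gx 295.50 z 28.55 mm Fx -0.3 Fy -0.0 Fz -0.8 gap 57.58 grip 4.18
t 8.25 gx 295.55 z 28.60 mm Fx 0.2 Fy -0.0 Fz -0.2 gap 56.97 grip 4.18
t 8.35 gx 295.53 z 28.64 mm Fx -0.7 Fy 0.2 Fz -0.4 gap 57.60 grip 4.18
t 8.45 gx 295.55 z 28.66 mm Fx -0.8 Fy 0.0 Fz -0.4 gap 57.73 grip 4.18
```

```bash
for k in 1 2 3; do python3 -m creep '[[0,0,0.001,0,0.652],[0,0,0.001,0,0.652],[0,0,0.001,0,0.652]]' >/dev/null;python3 r.py; python3 -m creep '[[0,0,0,0,0.652]]' >/dev/null; python3 r.py; done
```

```text
t 8.75 gx 295.43 z 29.01 mm Fx 0.5 Fy 0.2 Fz -3.1 gap 57.59 grip 4.11
t 8.85 gx 295.43 z 29.02 mm Fx 0.7 Fy -0.3 Fz -3.7 gap 56.89 grip 4.12
t 9.15 gx 295.19 z 29.50 mm Fx -0.9 Fy -0.1 Fz -5.9 gap 57.00 grip 4.51
t 9.25 gx 295.21 z 29.50 mm Fx -0.2 Fy 0.0 Fz -6.6 gap 57.40 grip 4.58
t 9.55 gx 295.02 z 29.94 mm Fx -2.3 Fy 1.1 Fz -8.6 gap 57.35 grip 5.96
t 9.65 gx 295.07 z 29.98 mm Fx -2.0 Fy 0.5 Fz -8.6 gap 57.61 grip 6.01
```

It is caught, since Fz grows steadily as I lift, and that tug was stronger than I wanted. I'll back down to a light preload.

```bash
python3 -m creep '[[0,0,-0.002,0,0.652],[0,0,-0.002,0,0.652],[0,0,-0.002,0,0.652],[0,0,-0.002,0,0.652]]' >/dev/null;python3 r.py; python3 -m creep '[[0,0,0,0,0.652]]' >/dev/null; python3 r.py
echo press; python3 -m creep '[[0.0005,0.0003,0,0,0.645],[0.0005,0.0003,0,0,0.645],[0.0005,0.0003,0,0,0.645]]' >/dev/null;python3 r.py; python3 -m creep '[[0,0,0,0,0.645]]' >/dev/null; python3 r.py
```

```text
t 10.05 gx 296.23 z 29.61 mm Fx -0.2 Fy -0.7 Fz -1.5 gap 57.50 grip 4.22
t 10.15 gx 295.94 z 29.43 mm Fx 0.0 Fy -0.4 Fz -1.2 gap 56.87 grip 4.22
press
t 10.45 gx 295.88 z 29.17 mm Fx -0.5 Fy -0.6 Fz -0.7 gap 57.05 grip 4.41
t 10.55 gx 295.84 z 29.15 mm Fx -0.8 Fy -0.2 Fz -1.6 gap 56.37 grip 4.41
```

```bash
python3 -m creep '[[0,0,0.001,0,0.645],[0,0,0.001,0,0.645],[0,0,0.001,0,0.645]]' >/dev/null;python3 r.py; python3 -m creep '[[0,0,0,0,0.645]]' >/dev/null; python3 r.py
echo press; python3 -m creep '[[0.0005,0.0002,0,0,0.639],[0.0005,0.0002,0,0,0.639],[0.0005,0.0002,0,0,0.639]]' >/dev/null;python3 r.py; python3 -m creep '[[0,0,0,0,0.639]]' >/dev/null; python3 r.py
```

```text
t 10.85 gx 295.81 z 29.67 mm Fx 0.2 Fy -0.5 Fz -1.2 gap 56.73 grip 4.41
t 10.95 gx 295.82 z 29.67 mm Fx 0.6 Fy -0.1 Fz -0.9 gap 56.56 grip 4.41
press
t 11.25 gx 296.09 z 29.66 mm Fx 0.2 Fy -0.7 Fz -1.4 gap 56.43 grip 4.56
t 11.35 gx 296.13 z 29.68 mm Fx -0.7 Fy 0.3 Fz -1.7 gap 56.06 grip 4.56
```

```bash
for k in 1 2; do python3 -m creep '[[0,0,0.0005,0,0.639],[0,0,0.0005,0,0.639],[0,0,0.0005,0,0.639]]' >/dev/null;python3 r.py; python3 -m creep '[[0,0,0,0,0.639]]' >/dev/null; python3 r.py; done
```

```text
t 11.65 gx 296.03 z 29.82 mm Fx 1.2 Fy 0.9 Fz -3.0 gap 56.57 grip 4.48
t 11.75 gx 296.05 z 29.82 mm Fx -0.6 Fy -0.6 Fz -4.2 gap 56.54 grip 4.48
t 12.05 gx 295.97 z 30.01 mm Fx 0.6 Fy -0.2 Fz -6.1 gap 56.32 grip 4.46
t 12.15 gx 295.98 z 30.03 mm Fx -0.8 Fy -0.7 Fz -5.9 gap 56.02 grip 4.52
```

Still caught at about 2 mm, with a small preload. I'll drop the tug a little and press in 0.45 mm steps, watching for Fz to fall back to the weight (about -1.3 N).

```bash
python3 -m creep '[[0,0,-0.0004,0,0.639],[0,0,-0.0004,0,0.639]]' >/dev/null;python3 r.py; 
python3 -m creep '[[0.0004,0.0002,0,0,0.634],[0.0004,0.0002,0,0,0.634],[0.0004,0.0002,0,0,0.634]]' >/dev/null;python3 r.py; python3 -m creep '[[0,0,0,0,0.634]]' >/dev/null; python3 r.py
python3 -m creep '[[0.0004,0.0002,0,0,0.629],[0.0004,0.0002,0,0,0.629],[0.0004,0.0002,0,0,0.629]]' >/dev/null;python3 r.py; python3 -m creep '[[0,0,0,0,0.629]]' >/dev/null; python3 r.py
```

```text
t 12.35 gx 296.01 z 30.00 mm Fx -0.4 Fy 0.1 Fz -4.4 gap 56.29 grip 4.68
t 12.65 gx 296.03 z 29.95 mm Fx -0.9 Fy 0.2 Fz -3.9 gap 55.70 grip 5.37
t 12.75 gx 296.10 z 29.95 mm Fx -1.6 Fy -0.1 Fz -3.1 gap 56.04 grip 5.31
t 13.05 gx 296.52 z 29.95 mm Fx -0.3 Fy -0.0 Fz -2.7 gap 55.08 grip 5.43
t 13.15 gx 296.53 z 29.97 mm Fx -2.0 Fy 0.6 Fz -2.7 gap 55.34 grip 5.44
```

```bash
python3 -m creep '[[0,0,0.0005,0,0.629],[0,0,0.0005,0,0.629],[0,0,0.0005,0,0.629]]' >/dev/null;python3 r.py; python3 -m creep '[[0,0,0,0,0.629]]' >/dev/null; python3 r.py
python3 -m creep '[[0.0005,0.0003,0,0,0.624],[0.0005,0.0003,0,0,0.624],[0.0005,0.0003,0,0,0.624]]' >/dev/null;python3 r.py; python3 -m creep '[[0,0,0,0,0.624]]' >/dev/null; python3 r.py
```

```text
t 13.45 gx 296.48 z 30.06 mm Fx -0.4 Fy -1.5 Fz -6.7 gap 55.36 grip 5.25
t 13.55 gx 296.48 z 30.07 mm Fx -1.0 Fy -0.8 Fz -6.4 gap 55.57 grip 5.24
t 13.85 gx 296.39 z 30.05 mm Fx -2.8 Fy -1.3 Fz -7.3 gap 55.10 grip 7.14
t 13.95 gx 296.44 z 30.07 mm Fx -3.4 Fy -0.7 Fz -7.1 gap 55.01 grip 7.24
```

```bash
python3 -m creep '[[0,0,-0.0006,0,0.624],[0,0,-0.0006,0,0.624],[0,0,-0.0006,0,0.624]]' >/dev/null;python3 r.py; python3 -m creep '[[0,0,0,0,0.624]]' >/dev/null; python3 r.py
python3 -m creep '[[0.0005,0.0003,0,0,0.618],[0.0005,0.0003,0,0,0.618],[0.0005,0.0003,0,0,0.618]]' >/dev/null;python3 r.py; python3 -m creep '[[0,0,0,0,0.618]]' >/dev/null; python3 r.py
```

```text
t 14.25 gx 297.02 z 30.03 mm Fx -2.9 Fy 0.2 Fz -5.1 gap 54.76 grip 5.91
t 14.35 gx 297.01 z 30.03 mm Fx -1.3 Fy 0.4 Fz -4.7 gap 54.87 grip 5.87
t 14.65 gx 297.33 z 30.01 mm Fx -0.9 Fy -0.8 Fz -2.8 gap 54.08 grip 5.87
t 14.75 gx 297.34 z 30.01 mm Fx -1.5 Fy 1.1 Fz -3.4 gap 54.35 grip 5.81
```

```bash
python3 -m creep '[[0.0005,0.0003,0,0,0.613],[0.0005,0.0003,0,0,0.613],[0.0005,0.0003,0,0,0.613]]' >/dev/null;python3 r.py; python3 -m creep '[[0,0,0,0,0.613]]' >/dev/null; python3 r.py
python3 -m creep '[[0,0,0.0002,0,0.613],[0,0,0.0002,0,0.613]]' >/dev/null;python3 r.py; python3 -m creep '[[0,0,0,0,0.613]]' >/dev/null; python3 r.py
```

```text
t 15.05 gx 297.74 z 30.03 mm Fx -1.0 Fy 0.1 Fz -2.4 gap 54.02 grip 5.68
t 15.15 gx 297.66 z 30.02 mm Fx -2.1 Fy -0.3 Fz -3.3 gap 53.96 grip 5.60
t 15.35 gx 297.70 z 30.07 mm Fx -0.5 Fy -0.4 Fz -2.8 gap 53.80 grip 5.39
t 15.45 gx 297.65 z 30.07 mm Fx 0.2 Fy -0.9 Fz -3.9 gap 54.27 grip 5.32
```

```bash
python3 -m creep '[[0.0005,0.0003,0,0,0.607],[0.0005,0.0003,0,0,0.607],[0.0005,0.0003,0,0,0.607]]' >/dev/null;python3 r.py; python3 -m creep '[[0,0,0,0,0.607]]' >/dev/null; python3 r.py
```

```text
t 15.75 gx 297.55 z 30.00 mm Fx -1.4 Fy -0.6 Fz -2.8 gap 53.27 grip 5.97
t 15.85 gx 297.59 z 30.02 mm Fx -1.2 Fy 0.6 Fz -2.3 gap 53.11 grip 5.96
```

```bash
python3 -m creep '[[0,0,0.0003,0,0.607],[0,0,0.0003,0,0.607],[0,0,0.0003,0,0.607]]' >/dev/null;python3 r.py; python3 -m creep '[[0,0,0,0,0.607]]' >/dev/null; python3 r.py
python3 -m creep '[[0.0005,0.0003,0,0,0.602],[0.0005,0.0003,0,0,0.602],[0.0005,0.0003,0,0,0.602]]' >/dev/null;python3 r.py; python3 -m creep '[[0,0,0,0,0.602]]' >/dev/null; python3 r.py
```

```text
t 16.15 gx 297.58 z 30.09 mm Fx -1.4 Fy -0.8 Fz -3.8 gap 53.53 grip 5.98
t 16.25 gx 297.59 z 30.10 mm Fx -1.9 Fy -0.4 Fz -5.2 gap 53.58 grip 6.00
t 16.55 gx 297.66 z 30.04 mm Fx -2.9 Fy -0.9 Fz -4.9 gap 52.96 grip 6.63
t 16.65 gx 297.69 z 30.04 mm Fx -2.0 Fy -0.1 Fz -4.0 gap 52.83 grip 6.66
```

```bash
python3 -m creep '[[0.0005,0.0003,-0.0002,0,0.597],[0.0005,0.0003,-0.0002,0,0.597],[0.0005,0.0003,-0.0002,0,0.597]]' >/dev/null;python3 r.py; python3 -m creep '[[0,0,0,0,0.597]]' >/dev/null; python3 r.py
python3 -m creep '[[0,0,0.0002,0,0.597],[0,0,0.0002,0,0.597],[0,0,0.0002,0,0.597]]' >/dev/null;python3 r.py; python3 -m creep '[[0,0,0,0,0.597]]' >/dev/null; python3 r.py
```

```text
t 16.95 gx 298.98 z 30.40 mm Fx -0.8 Fy -0.1 Fz -1.3 gap 52.61 grip 5.36
t 17.05 gx 298.98 z 30.36 mm Fx -0.6 Fy -0.4 Fz -1.5 gap 52.75 grip 5.54
t 17.35 gx 298.52 z 30.25 mm Fx -0.3 Fy -0.3 Fz -1.9 gap 52.47 grip 5.60
t 17.45 gx 298.39 z 30.19 mm Fx 0.3 Fy 0.4 Fz -0.6 gap 52.28 grip 5.52
```

z jumped and Fz fell to the weight at about 5.5 mm, so it seems free. I'll lift gently to confirm.

```bash
python3 -m creep '[[0,0,0.0005,0,0.596],[0,0,0.001,0,0.596],[0,0,0.001,0,0.596]]' >/dev/null;python3 r.py; python3 -m creep '[[0,0,0,0,0.596]]' >/dev/null; python3 r.py
```

```text
t 17.75 gx 298.35 z 30.70 mm Fx 0.5 Fy -0.3 Fz -0.6 gap 52.42 grip 5.46
t 17.85 gx 298.37 z 30.70 mm Fx 0.4 Fy -0.1 Fz -0.3 gap 52.62 grip 5.44
```

```bash
python3 -m creep '[[0,0,0.0005,0,0.596],[0,0,0.001,0,0.596],[0,0,0.001,0,0.596]]' >/dev/null;python3 r.py; python3 -m creep '[[0,0,0,0,0.596]]' >/dev/null; python3 r.py
```

```text
t 18.15 gx 298.39 z 31.21 mm Fx 1.2 Fy 0.1 Fz -1.4 gap 52.68 grip 5.34
t 18.25 gx 298.38 z 31.19 mm Fx 1.2 Fy 0.5 Fz -1.1 gap 52.81 grip 5.32
```

```bash
for k in 1 2; do python3 -m creep '[[0,0,0.0005,0,0.596],[0,0,0.001,0,0.596],[0,0,0.001,0,0.596]]' >/dev/null;python3 r.py; python3 -m creep '[[0,0,0,0,0.596]]' >/dev/null; python3 r.py;done
```

```text
t 18.55 gx 298.35 z 31.69 mm Fx 1.1 Fy 1.7 Fz -2.2 gap 52.27 grip 5.23
t 18.65 gx 298.39 z 31.70 mm Fx 0.9 Fy 0.2 Fz -0.7 gap 52.17 grip 5.21
t 18.95 gx 298.35 z 32.19 mm Fx 1.2 Fy -0.7 Fz -2.3 gap 52.19 grip 5.13
t 19.05 gx 298.38 z 32.21 mm Fx 1.6 Fy -0.1 Fz -1.3 gap 52.46 grip 5.11
```

Free: z is climbing at constant weight. I'll lift clear at a moderate pace.

```bash
python3 -m creep '[[0,0,0.004,0,0.596],[0,0,0.01,0,0.596],[0,0,0.016,0,0.596],[0,0,0.022,0,0.596]]' >/dev/null;python3 r.py; python3 -m creep '[[0,0,0.008,0,0.596],[0,0,0.016,0,0.596],[0,0,0.024,0,0.596],[0,0,0.032,0,0.596],[0,0,0.04,0,0.596],[0,0,0.05,0,0.596],[0,0,0.06,0,0.596],[0,0,0.07,0,0.596],[0,0,0.08,0,0.596],[0,0,0.08,0,0.596]]' >/dev/null;python3 r.py
python3 - <<'E'
from fit import *
d=snapshot("wrist");cv2.imwrite("pics/w4.png",d["frame"])
d=snapshot("scene");cv2.imwrite("pics/s4.png",cv2.resize(d["frame"][130:310,280:430],None,fx=3.2,fy=3.2))
E
```

```text
t 19.45 gx 297.86 z 43.42 mm Fx 0.3 Fy 0.4 Fz -1.3 gap 52.39 grip 5.62
t 20.45 gx 298.62 z 83.89 mm Fx 0.3 Fy -0.9 Fz -1.1 gap 52.62 grip 5.62
```

View pics/w4.png

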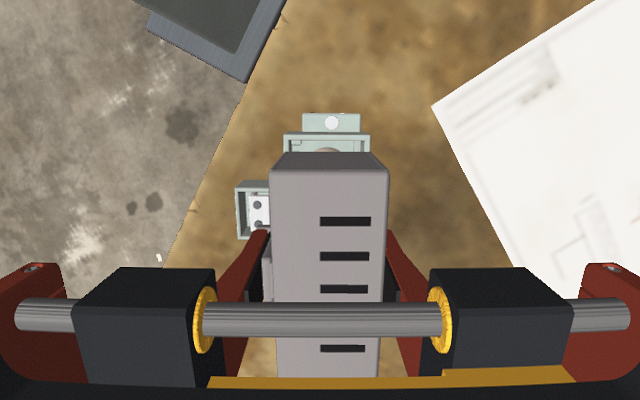

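The guard hangs level between the fingers at about (330,260), clear of the housing, and the tab is intact. I'll carry it to the mat smoothly.

```bash
python3 -m creep '[[0.002,0.02,0,0,0.596],[0.005,0.06,0,0,0.596],[0.008,0.12,0,0,0.596],[0.012,0.18,0,0,0.596],[0.016,0.24,0,0,0.596],[0.02,0.3,0,0,0.596],[0.024,0.36,0,0,0.596],[0.028,0.42,0,0,0.596],[0.031,0.48,0,0,0.596],[0.034,0.53,0,0,0.596],[0.036,0.57,0,0,0.596],[0.036,0.59,0,0,0.596]]' >/dev/null
python3 -m creep '[[0,0,0,0,0.596],[0,0,0,0,0.596],[0,0,0,0,0.596]]'; python3 r.py
python3 - <<'E'
from fit import *
s=ctrl.read_state();p=s["ee_pos"]
d=snapshot("wrist")
o=d["frame"].copy();h=hull(d,[.4548,.1132,-.1145],.0049,.005,(-.07,.07,-.085,.085))
cv2.polylines(o,[h.reshape(-1,1,2).astype(int)],True,(0,0,255),1);cv2.imwrite("pics/w5.png",o)
E
```

```text
time_s: 22.05
ee_pos: [0.4566, 0.1116, 0.083]
orientation: [0.509, 0.861, -0.001, -0.0]
contact_force: [0.1, 0.1, -1.0]
finger_gap: 0.0525
grasp_force: 5.6
t 22.05 gx 454.26 z 82.96 mm Fx 0.1 Fy 0.0 Fz -1.0 gap 52.46 grip 5.62
```

View pics/w5.png

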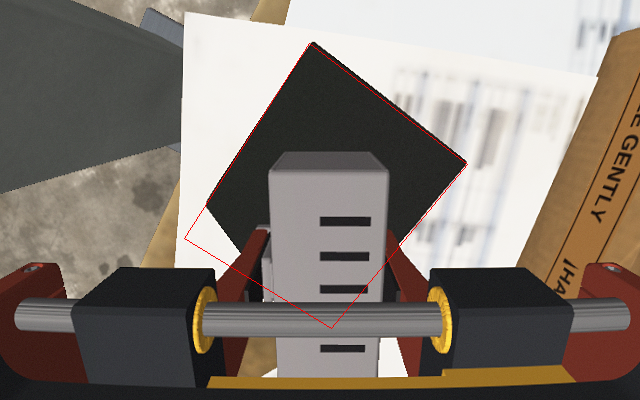

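The mat outline fits apart from its clipped corner, and the guard is over the middle. I'll lower it, slowly near contact.

```bash
python3 -m creep '[[0,0.005,-0.02,0,0.596],[0,0.005,-0.04,0,0.596],[0,0.005,-0.06,0,0.596],[0,0.005,-0.08,0,0.596],[0,0.005,-0.095,0,0.596],[0,0.005,-0.106,0,0.596],[0,0.005,-0.106,0,0.596]]' >/dev/null;python3 r.py
for k in 1 2 3 4; do python3 -m creep '[[0,0,-0.001,0,0.596],[0,0,-0.002,0,0.596],[0,0,-0.002,0,0.596]]' >/dev/null;python3 r.py;done
```

```text
t 22.80 gx 455.79 z 29.32 mm Fx 0.2 Fy 0.2 Fz -1.4 gap 52.77 grip 5.62
t 23.10 gx 456.57 z 29.47 mm Fx -1.0 Fy -0.0 Fz -1.1 gap 52.62 grip 5.62
t 23.40 gx 456.28 z 28.17 mm Fx -0.8 Fy 0.7 Fz -1.0 gap 52.39 grip 5.62
t 23.70 gx 456.24 z 27.09 mm Fx -0.5 Fy 0.7 Fz -0.8 gap 52.13 grip 5.62
t 24.00 gx 456.26 z 26.08 mm Fx 0.0 Fy -0.1 Fz -1.8 gap 52.53 grip 5.62
```

```bash
for k in 1 2 3 4; do python3 -m creep '[[0,0,-0.0005,0,0.596],[0,0,-0.001,0,0.596],[0,0,-0.001,0,0.596]]' >/dev/null;python3 r.py;done
```

```text
t 24.30 gx 456.29 z 25.63 mm Fx -0.7 Fy -0.6 Fz -2.0 gap 52.47 grip 5.62
t 24.60 gx 456.26 z 25.12 mm Fx -0.4 Fy -0.2 Fz -1.4 gap 52.41 grip 5.62
t 24.90 gx 456.29 z 24.63 mm Fx -0.4 Fy 0.1 Fz -0.1 gap 52.17 grip 5.62
t 25.20 gx 456.22 z 24.12 mm Fx 0.0 Fy -0.4 Fz -0.9 gap 52.88 grip 5.62
```

```bash
for k in 1 2 3; do python3 -m creep '[[0,0,-0.0005,0,0.596],[0,0,-0.001,0,0.596],[0,0,-0.001,0,0.596]]' >/dev/null;python3 r.py;done
```

```text
t 25.50 gx 456.35 z 23.76 mm Fx -0.2 Fy 0.2 Fz 0.9 gap 52.97 grip 5.47
t 25.80 gx 456.48 z 23.53 mm Fx -1.4 Fy -0.4 Fz 6.0 gap 52.15 grip 4.95
t 26.10 gx 456.46 z 23.10 mm Fx -1.9 Fy -0.5 Fz 6.5 gap 52.39 grip 4.82
```

It touched down at z≈23.7. I'll relax the downward push and open slowly, moving the centre back as the tab springs out, then retreat straight up.

```bash
python3 -m creep '[[0,0,0.0012,0,0.596],[0,0,0.0012,0,0.596],[-0.001,-0.0005,0.0012,0,0.608],[-0.002,-0.001,0.0012,0,0.62],[-0.003,-0.0016,0.0012,0,0.634],[-0.004,-0.0021,0.0012,0,0.648],[-0.005,-0.0026,0.0012,0,0.662],[-0.005,-0.0026,0.0012,0,0.69],[-0.005,-0.0026,0.0012,0,0.75],[-0.005,-0.0026,0.0012,0,0.85],[-0.005,-0.0026,0.0012,0,1],[-0.005,-0.0026,0.0012,0,1]]'>/dev/null; python3 r.py
python3 -m creep '[[0,0,0,0,1],[0,0,0,0,1],[0,0,0.02,0,1],[0,0,0.06,0,1],[0,0,0.12,0,1],[0,0,0.2,0,1],[0,0,0.3,0,1],[0,0,0.4,0,1],[0,0,0.4,0,1],[0,0,0.4,0,1]]'
python3 - <<'E'
from fit import *
d=snapshot("wrist");r=trace("cover","wrist")[0]
p,c=fit(d,r["pixels"],[.455,.113,.497],.005,.061);print(p,c)
m=fit(snapshot("top"),trace("mat","top")[0]["pixels"],[.455,.113,-.11],0,.005,(-.07,.07,-.085,.085));print(m)
cv2.imwrite("pics/w6.png",d["frame"])
E
```

```text
t 27.30 gx 453.54 z 23.30 mm Fx -0.3 Fy 0.4 Fz -0.2 gap 86.00 grip 0.00
time_s: 28.3
ee_pos: [0.4549, 0.1142, 0.2249]
orientation: [0.509, 0.861, 0.001, 0.001]
contact_force: [-0.0, -0.1, -0.4]
finger_gap: 0.0879
grasp_force: 0.0
[0.45406525 0.11157086 0.49141742] 0.1173651459414859
(array([ 0.45525214,  0.1144149 , -0.10580494]), np.float64(11.827977044476327))
```

View pics/w6.png

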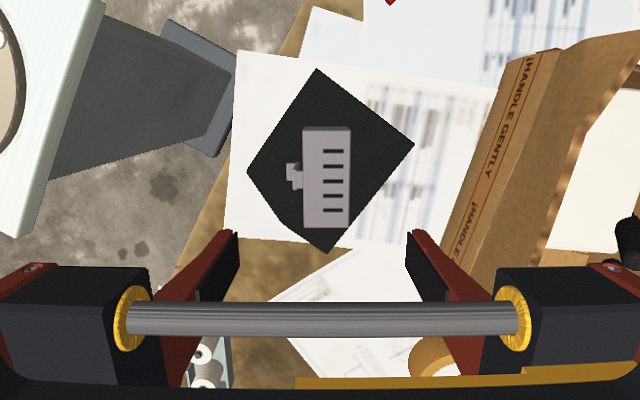

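The guard stands upright and intact near the mat's middle, at about (325,178), within about 3 mm. The gripper is clear, so I'm handing in.

```bash
python3 -c "
from station import order
print(order.close_job())"
```

```text
the job is handed in; nothing more can be done
None
```

The guard is off and standing upright on the middle of the mat (within about 3 mm), and the job is handed in at about 28 s; the tab freed at about 5.5 mm of press and looks intact, but one early test tug reached 8.6 N at the wrist (guard's weight included), so the tab may have come close to, or slightly over, its 7 N limit.

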